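Show the bossed plate to the inspection camera

TASK

Pull the plate with the round boss out of the slotted block and show it to the inspection camera: finish while still holding it in the air, motionless, with its boss pointing squarely into the lens and centred on it, the end of the boss 100 mm from the front of the lens, and the plate's long edges in line with the upright direction of the (tipped) camera head, top end up. Do not put it down or let go at the end, leave the other two plates standing in the block as they are, and do not knock the camera.

Things in the scene. Friction and masses are not known exactly. Their poses are not given: they have to be found in the camera images.
- boss_plate_center (a point): Centre of the plate to show: bare aluminium, 10 mm thick (x), 40 wide (y), 100 tall (z, up), about 0.12 kg; 50 mm above its foot. A round boss, 26 mm diameter, 14 long, stands on the middle of its +x face only; the top 37 mm is free on both faces. It stands in a slot of the block, lowest 25 mm inside, 1 mm play all round, so it may lean a little. Pull straight up.
- boss_end (a point): Centre of the flat end of that boss, 19 mm from the plate's centre along the plate's +x (axes as the plate's; the boss points along +x).
- boss_plate: The same bossed plate, as a body; origin at the middle of its foot, 50 mm below its centre, same axes.
- flat_plate_center (a point): Centre of a neighbouring plate of the same size and metal without any boss; leave it in its slot.
- ledge_plate_center (a point): Centre of another neighbouring plate of the same size and metal, with a full-width flat ledge (40 mm wide, 8 mm thick, 22 mm out) on the middle of its +x face instead of a boss; leave it in its slot.
- block: Fixed dark steel block, 60 (x) x 230 (y) x 35 mm high; origin: centre of its underside, on the table. Three slots, 25 mm deep, in a row at y = -70, 0, +70 mm, each with one plate (which is where varies). Plates' axes are parallel to the block's; their tops stand 110 mm above the table.
- lens (a point): Centre of the camera's front glass, 0.21 to 0.25 m above the table. It looks along this frame's -x; z is the upright direction of the head, y is level. A stiff hinge tips the head down by 0.1 to 0.45 rad. The plate is shown rightly when its x, y, z are parallel to these. Around the lens: a black ring, 68 mm across, with small white lamps; behind it a metal head 56 x 56 x 72 mm.
- stand: The camera's fixed stand with the head: base 130 x 130 x 14 mm, upright post of 28 mm diameter and 0.28 m high at its origin (the centre of the base's underside). The head stands out along its -x; the lens is about 145 mm ahead of the post.
There are look-alikes about, which are no part of the job. What is shaped like the boss_plate but red is not meant.

How it is judged:
On the way:
1. the bossed plate is held by the fingers, clear above the block (height (world z) of boss_plate_center above 0.12 m and contact force between boss_plate and the fingers above 1 N), for 0.2 s.
At the end, for the whole second after the job is handed in: The plate is held still by the fingers alone, over 120 mm up, top up, boss to the lens: boss end 100+-18 mm from the lens, within 15 mm of its axis sideways and up/down, turned under 0.2 rad off its axes; other plates within 15 mm, lens within 10 mm of their starts (all of step 1 and contact force between boss_plate and block below 0.2 N and contact force between boss_plate and stand below 0.2 N and x of boss_end in the frame of lens between -0.118 and -0.082 m and y of boss_end in the frame of lens between -0.015 and 0.015 m and z of boss_end in the frame of lens between -0.015 and 0.015 m and x of boss_plate_center in the frame of lens between -0.14 and -0.1 m and angle between the x axis of boss_plate_center and the x axis of lens, either way round below 0.2 rad and angle between the z axis of boss_plate_center and the z axis of lens, either way round below 0.2 rad and angle between boss_plate_center's own z axis and vertical below 1.2 rad and linear speed of boss_plate below 0.02 m/s and angular speed of boss_plate below 0.15 rad/s and distance of each of flat_plate_center, ledge_plate_center from where it was at the start of the episode below 0.015 m and distance of lens from where it was at the start of the episode below 0.01 m); the arm keeps its last pose, push and grip.
It fails at once if a neighbouring plate is disturbed (over 15 mm) (distance of any of flat_plate_center, ledge_plate_center from where it was at the start of the episode above 0.015 m).
It fails at once if the camera is knocked out of its aim (over 10 mm) (distance of lens from where it was at the start of the episode above 0.01 m).
It also fails if it takes over 38 s, if anything falls off the work surface, if the arm or the gripper's body presses on something with over 40 N, if the wrist force passes 120 N, or if a joint passes its speed limit or range.

ROBOT

A 6-joint arm with a two-finger parallel gripper is mounted at the origin on the work surface. World frame = base frame: x ahead of the robot, y to its left, z up, the work surface at z = 0. Lengths are in m, angles in rad, forces in N, time in s.
With the tool pointing down it reaches from about 0.35 to 0.875 m from the base axis. Payload 4.2 kg.
Tool frame: the origin (TCP) lies at the very end of the fingers, on their centre line; the grasp point (between the pads) lies 19 mm behind it (manip.grip_point_offset is the distance from the TCP to the grasp point, in m); z points along the fingers, x is the direction in which the jaws open and shut, and the axes are right-handed (so a half turn about z gives the same grasp; the last joint's range is limited). The gripper opens to 85 mm and grips with 20 to 120 N. Pads are 22 mm wide; open, the fingers measure 114 mm over their backs; the gripper's body (76 mm by 85 mm) begins 54 mm behind the grasp point. The pads swing forward as they close: fully open they stand 13 mm farther back than shut.
Start: joints at [-0.944, 0.385, 0.008, 0, -1.194, -0.259], TCP at [0.225, -0.583, 0.202] pointing down, gripper open.
Joint ranges: [-3.14, 3.14], [-1.21, 2.06], [-1.07, 1.41], [-3.16, 2.05], [-2.99, -0.16], [-3.1, 3.1]. Speed limits (rad/s): [2.79, 2.79, 3.14, 3.14, 3.14, 3.14].

INTERFACE

Orientations are given as a unit quaternion [x, y, z, w].
In Python, from station import read_state, camera, camera_info, manip gives the robot as it stands.
- The arm moves only by the tool send_rows, never from a script. Its argument "commands" is one flat list of numbers, 7 for each row, row after row: the opening, from 0 (shut) to 1 (fully open), then the shift along the tool's x, y, z in cm, then the turn, a rotation vector about the tool's x, y, z in rad. A call has 1 to 8 rows; each row is the pose to reach, as a shift and turn from the pose commanded when the call began, along the tool's axes at that moment; what a row does not reach only later rows make up. A row lasts 1/12 s, in which the tool goes at most 41.7 mm and 7.16 degrees, less where a joint would pass 70% of its speed; a pose out of reach is approached as far as the arm can. A call with a gripper value outside its range is refused whole. The fingers move at their own pace and stop on an object; the grip force is fixed at half the most. Time passes only in rows, so rows that repeat a pose let the fingers close. It gives the time, the measured TCP pose, the force and the opening at its end, in the units of the state.
- read_state(): the state, without advancing time (a new reading comes with each control period).
- camera(name): name is "side" or "top" or "wrist"; returns the picture (384x512x3 uint8, blue, green, red); there is no depth.
- camera_info(name): a dict with "vfov" (degrees; the focal length in pixels is half the picture's height over the tangent of half this angle, whatever the lens; pixels are square), "cx", "cy" (the principal point, pixels), "rvec" (rotation vector, rad) and "tvec" (3), from world to camera coordinates, as OpenCV has them. Camera axes: x right, y down, z forward; pixel columns grow to the right and rows downward; lengths in m; the calibration is good to about 2 mm. A picture is of the moment at which its call begins: read the wrist's pose just before it. camera_info takes no time and is no camera call; for the wrist camera it gives the pose at the moment of the call.
- manip.finish_job(): hands the job in, once; it reports no verdict.
The state is a dict: "clock": time; "q": joint angles; "qvel": joint speeds; "joint_torque": joint torques, N m; "eef_pos": TCP position; "orientation": TCP orientation; "ft_force": force on the tool from outside, world axes, zero at the start; "torque": the same for the moment, N m; "grip_width": finger opening in m.
Only numpy, scipy, OpenCV 4.12 (cv2) and the standard library are available. Lean on these libraries where they do the work, as an engineer would, in place of code of your own. Each camera call takes 0.05 s, during which the arm holds its last target.

## Working session

There is one attempt and no reset: what is moved stays moved. The work goes in short steps, Python scripts to look and compute and a tool call to move; the robot and the scene stay as the last step left them, time stands still between calls to the robot, and variables do not carry over. Pictures are saved under pics/ and viewed, and the job is handed in when it is done.

Besides the shell and the picture viewer there is one more tool, called after "Call:" as name(argument=value, ...) on one line, values as JSON. send_rows: Moves the arm, as the interface text tells. Its arguments: {"type":"object","properties":{"commands":{"type":"array","items":{"type":"number"}}},"required":["commands"]}

```bash
mkdir -p pics; ls
python3 - <<'E'
from station import read_state, camera, camera_info, manip
import cv2
print(read_state())
for n in ("side","top","wrist"):
    print(n,camera_info(n)); cv2.imwrite(f"pics/{n}0.png",camera(n))
E
```

```text
pics
{'clock': 0.0, 'q': array([-9.44404553e-01,  3.85535760e-01,  6.59911811e-03, -5.00368914e-04,
       -1.19397878e+00, -2.58588268e-01]), 'qvel': array([-0.000831  , -0.00038887,  0.00085031,  0.00177178, -0.00068723,
        0.00124058]), 'joint_torque': array([-3.38301525e-04, -3.92289305e+01,  1.88399720e+01,  4.18609098e+00,
       -4.59521951e-03, -1.16870771e-05]), 'eef_pos': array([ 0.22450017, -0.582585  ,  0.20072354]), 'orientation': array([ 5.65952651e-01,  8.24437032e-01,  5.75245107e-04, -9.19678007e-04]), 'ft_force': array([-0.48445912,  0.16773167, -0.19534225]), 'torque': array([-0.02246646, -0.05123265, -0.06383703]), 'grip_width': 0.08510527831979414}
side {'vfov': 54.19056591217519, 'cx': 255.53450896360258, 'cy': 187.59525043399466, 'rvec': array([ 1.0229413 , -2.22802837,  1.24363081]), 'tvec': array([0.39980777, 0.38186948, 0.78344868])}
top {'vfov': 52.372643183708554, 'cx': 257.79563061401194, 'cy': 195.81449707389808, 'rvec': array([ 2.13164587, -2.15852389,  0.09946789]), 'tvec': array([0.05436829, 0.58336266, 0.98360196])}
wrist {'vfov': 62.93070741664882, 'cx': 247.5712938341634, 'cy': 193.74708774546656, 'rvec': array([-1.67099366, -2.43245608, -0.37023854]), 'tvec': array([ 0.62327583, -0.03844881,  0.37957952])}
```

View pics/side0.png

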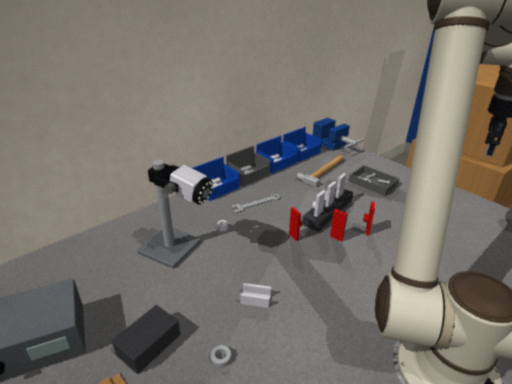

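View pics/top0.png

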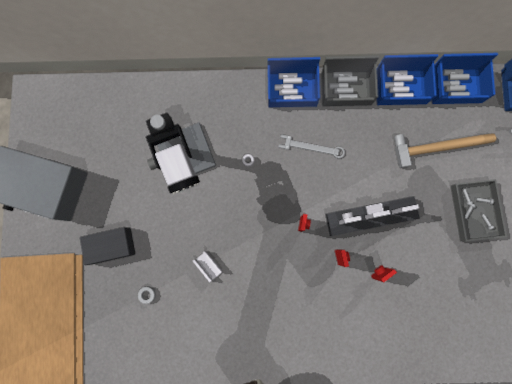

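View pics/wrist0.png

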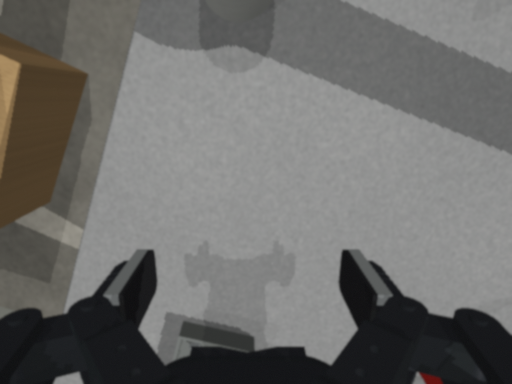

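The side view shows the block with three bare plates at about (330,200), with red look-alikes at (295,222), (339,225) and (370,217). In the top view the block is at (374,217) and the camera at (172,155). I'll enlarge these areas.

```bash
cat > h.py <<'E'
import numpy as np, cv2
from scipy.spatial.transform import Rotation as R
from station import read_state, camera, camera_info, manip
def P(info):
    f=192/np.tan(np.radians(info["vfov"])/2)
    K=np.array([[f,0,info["cx"]],[0,f,info["cy"]],[0,0,1]]); 
    return K,R.from_rotvec(info["rvec"]).as_matrix(),np.array(info["tvec"])
def ray(info,uv):
    K,Rm,t=P(info); d=Rm.T@np.linalg.solve(K,[uv[0],uv[1],1]); return -Rm.T@t,d/np.linalg.norm(d)
def onz(info,uv,z):
    c,d=ray(info,uv); return c+d*(z-c[2])/d[2]
def proj(info,p):
    K,Rm,t=P(info); q=(np.atleast_2d(p)@Rm.T+t)@K.T; return q[:,:2]/q[:,2:]
def tri(obs):
    A=np.zeros((3,3));b=np.zeros(3)
    for i,uv in obs:
        c,d=ray(i,uv);M=np.eye(3)-np.outer(d,d);A+=M;b+=M@c
    p=np.linalg.solve(A,b)
    return p,[np.round(proj(i,p)[0]-uv,1) for i,uv in obs]
def crop(img,x0,y0,x1,y1,s,fn):
    c=cv2.resize(img[y0:y1,x0:x1],None,fx=s,fy=s,interpolation=cv2.INTER_CUBIC); cv2.imwrite(fn,c)
E
python3 - <<'E'
from h import *
s=cv2.imread("pics/side0.png");t=cv2.imread("pics/top0.png")
crop(s,280,165,385,245,7,"pics/s1.png");crop(s,135,150,225,270,5,"pics/s2.png")
crop(t,295,190,425,290,6,"pics/t1.png");crop(t,130,105,220,200,6,"pics/t2.png")
i=camera_info("top"); print(onz(i,(330,217),.035),onz(i,(417,205),.035),onz(i,(172,155),.2))
E
```

```text
[ 0.52632862 -0.13895333  0.035     ] [ 0.55442406 -0.36299714  0.035     ] [0.6585008  0.23303836 0.2       ]
```

View pics/s1.png

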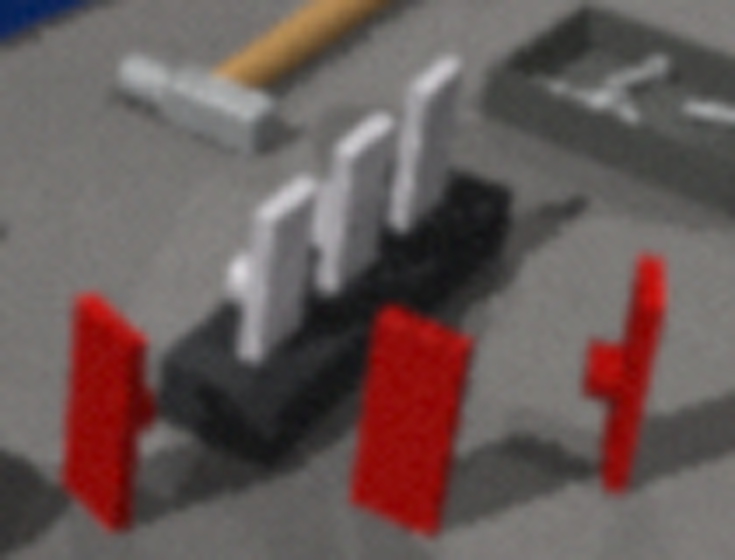

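View pics/s2.png

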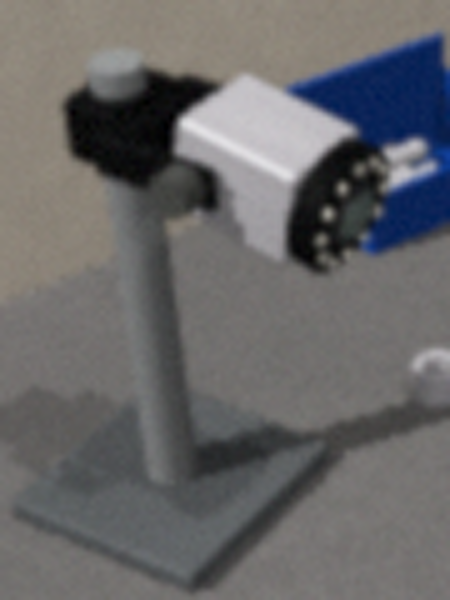

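View pics/t1.png

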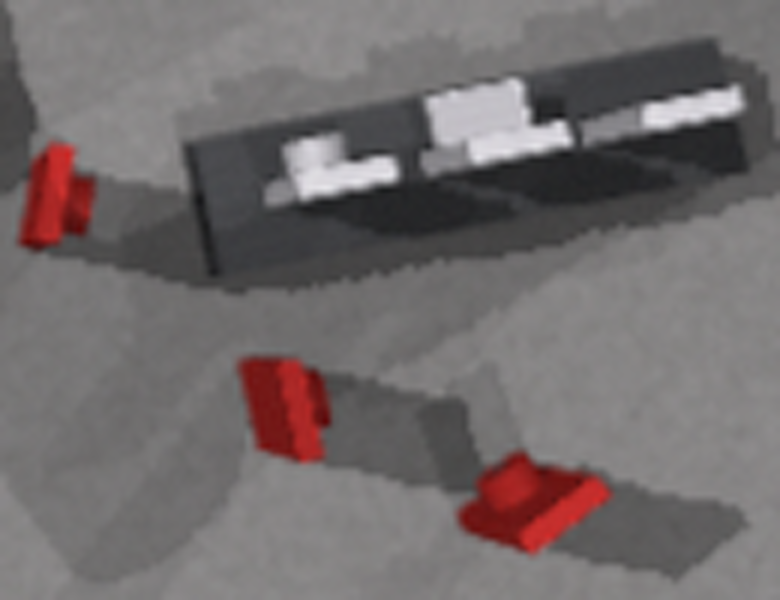

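View pics/t2.png

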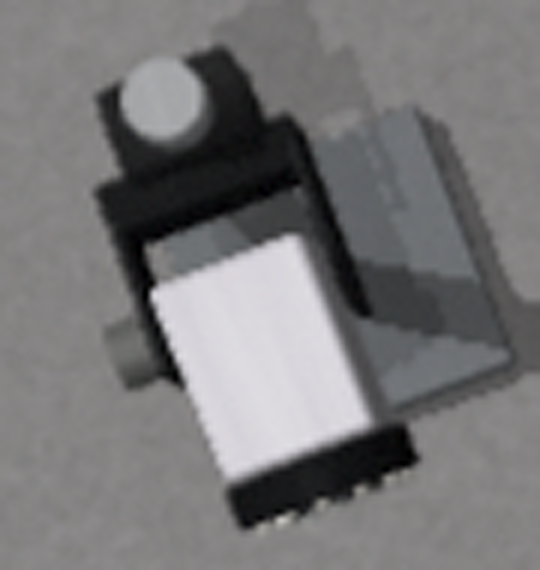

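The bossed plate is the one at top view (347,217) and side view (321,203): bare metal with a round boss. The plate with the flat ledge is in the middle at top view (375,210), and the plain one is on the right at top view (409,208). The three red ones are decoys. Next I'll make rough measurements.

Run:
```python
from h import *
t=camera_info("top");s=camera_info("side");w=camera_info("wrist");st=read_state()
T=lambda x,y:(295+x/6,190+y/6); S=lambda x,y:(280+x/7,165+y/7)
# block top corners in top view
for n,p in dict(nl=(207,275),fl=(187,143),fr=(715,38),nr=(745,170)).items(): print(n,onz(t,T(*p),.035))
# plate top face corners (z=.11): left-near,right-near, right-far,left-far
for n,pt,ps in (("L",(300,198),(258,212)),("R",(398,180),(312,183))):
    print(n,onz(t,T(*pt),.11),tri([(t,T(*pt)),(s,S(*ps))]))
print("ledge L",tri([(t,T(470,165)),(s,S(335,150))]),"flat R",tri([(t,T(745,105)),(s,S(455,65))]))
Rw=R.from_rotvec(w["rvec"]).as_matrix(); c=-Rw.T@w["tvec"]
Rt=R.from_quat(st["orientation"]).as_matrix()
print("cam in tool",Rt.T@(c-st["eef_pos"]),"\n",Rt.T@Rw.T)
# lens rough
U=lambda x,y:(135+x/5,150+y/5)
c2,d=ray(s,U(360,213))
for z in (.21,.23,.25): print(c2+d*(z-c2[2])/d[2])
V=lambda x,y:(130+x/6,105+y/6)
for z in (.24,.26,.28): print("ringtop",onz(t,V(330,497),z))
print("post top",tri([(t,V(163,100)),(s,U(118,62))]))
print("ringdir",onz(t,V(245,528),.23)-onz(t,V(415,462),.23), "head edge",onz(t,V(380,415),.25)-onz(t,V(298,235),.25),onz(t,V(230,480),.25)-onz(t,V(150,290),.25))
```

```text
nl [ 0.47793866 -0.13607713  0.035     ]
fl [ 0.53465062 -0.12935675  0.035     ]
fr [ 0.57700266 -0.35709971  0.035     ]
nr [ 0.52001069 -0.36644625  0.035     ]
L [ 0.50666404 -0.1624281   0.11      ] (array([ 0.50816279, -0.15997677,  0.11476942]), [array([-0.7, -0.7]), array([0.8, 0. ])])
R [ 0.51333313 -0.20140756  0.11      ] (array([ 0.51384489, -0.20092557,  0.11011985]), [array([-0.2, -0.2]), array([0.2, 0. ])])
ledge L (array([ 0.52067108, -0.22738194,  0.11357741]), [array([-0.8, -0.8]), array([ 0.8, -0. ])]) flat R (array([ 0.54205026, -0.34057359,  0.10640984]), [array([-0.1, -0.1]), array([ 0.1, -0. ])])
cam in tool [ 0.00050975 -0.07583559 -0.17147268] 
 [[ 9.99999713e-01 -4.73492141e-04  5.92252647e-04]
 [ 2.77048933e-04  9.55222143e-01  2.95889474e-01]
 [-7.05834183e-04 -2.95889225e-01  9.55221999e-01]]
[0.60939615 0.16813278 0.21      ]
[0.58312818 0.1851076  0.23      ]
[0.55686021 0.20208243 0.25      ]
ringtop [0.57818127 0.19425794 0.24      ]
ringtop [0.5752625  0.18990738 0.26      ]
ringtop [0.57234374 0.18555681 0.28      ]
post top (array([0.70845486, 0.24294477, 0.28281407]), [array([0.3, 0.3]), array([-0.3, -0.1])])
ringdir [-2.27542858e-02  6.04035853e-02 -1.11022302e-16] head edge [-0.06458618 -0.02954536  0.        ] [-0.06782337 -0.02942424  0.        ]
```

```bash
cat >> h.py <<'E'
def Rtool(plate_R):  # tool x=-plate x, z=-plate z, y=plate y
    return plate_R@np.diag([-1,1,-1.])
def go(p,Rm):
    st=read_state();R0=R.from_quat(st["orientation"]).as_matrix()
    print("clock",st["clock"],"shift cm",np.round(100*R0.T@(np.array(p)-st["eef_pos"]),2),"rot",np.round(R.from_matrix(R0.T@Rm).as_rotvec(),4))
E
python3 - <<'E'
from h import *
go([.513,-.19,.26],Rtool(R.from_euler('z',.183).as_matrix()))
E
```

```text
clock 0.15 shift cm [26.29 41.03 -5.86] rot [ 1.0000e-03 -1.5000e-03 -1.3861e+00]
```

Call:
send_rows(commands=[1, 0, 0, -5.9, 0, 0, -0.1, 1, 26.3, 41, -5.9, 0, 0, -1.386, 1, 26.3, 41, -5.9, 0, 0, -1.386, 1, 26.3, 41, -5.9, 0, 0, -1.386, 1, 26.3, 41, -5.9, 0, 0, -1.386, 1, 26.3, 41, -5.9, 0, 0, -1.386, 1, 26.3, 41, -5.9, 0, 0, -1.386, 1, 26.3, 41, -5.9, 0, 0, -1.386])

```text
clock: 0.82
eef_pos: [0.3977, -0.3462, 0.2539]
orientation: [0.111, 0.994, 0.0, -0.0]
ft_force: [0.5, -0.3, -0.1]
grip_width: 0.0853
```

Run:
```python
from h import *
go([.513,-.19,.26],Rtool(R.from_euler('z',.183).as_matrix()))
```

```text
clock 0.8167 shift cm [-7.81 17.78 -0.61] rot [ 2.00e-04 -1.00e-04 -4.05e-01]
```

Call:
send_rows(commands=[1, -7, 16, -0.6, 0, 0, -0.3, 1, -7, 16, -0.6, 0, 0, -0.3, 1, -7, 16, -0.6, 0, 0, -0.3, 1, -7, 16, -0.6, 0, 0, -0.3, 1, -7, 16, -0.6, 0, 0, -0.3, 1, -7, 16, -0.6, 0, 0, -0.3, 1, -7, 16, -0.6, 0, 0, -0.3, 1, -7, 16, -0.6, 0, 0, -0.3])

```text
clock: 1.48
eef_pos: [0.5008, -0.2086, 0.2596]
orientation: [-0.036, 0.999, 0.0, -0.0]
ft_force: [0.3, 0.5, 0.6]
grip_width: 0.0852
```

Run:
```python
from h import *
i=camera_info("wrist");im=camera("wrist");cv2.imwrite("pics/w1.png",im)
np.save("w1.npy",i,allow_pickle=True)
go([.513,-.19,.26],Rtool(R.from_euler('z',.183).as_matrix()))
crop(im,100,60,420,300,2.5,"pics/w1c.png")
```

```text
clock 1.5333 shift cm [-1.37  1.8  -0.03] rot [ 1.000e-04 -5.000e-04 -1.125e-01]
```

View pics/w1.png

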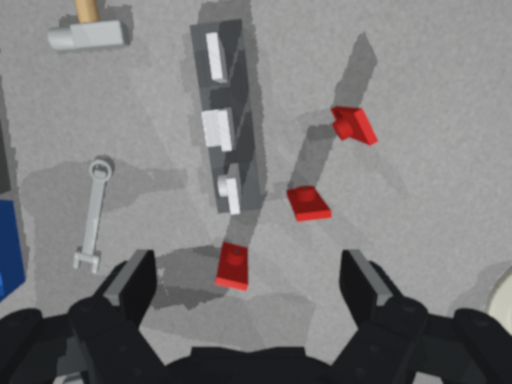

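The wrist view shows the bossed plate at (230,190) with its boss at (223,187), the ledge plate at (217,130) and the flat one at (215,57). I'll move closer above the plate and look again.

Call:
send_rows(commands=[1, -1.4, 1.8, 4, 0, 0, -0.112, 1, -1.4, 1.8, 4, 0, 0, -0.112, 1, -1.4, 1.8, 4, 0, 0, -0.112, 1, -1.4, 1.8, 4, 0, 0, -0.112, 1, -1.4, 1.8, 4, 0, 0, -0.112])

```text
clock: 1.95
eef_pos: [0.5145, -0.1903, 0.2214]
orientation: [-0.091, 0.996, -0.001, 0.001]
ft_force: [-0.2, 0.1, -0.2]
grip_width: 0.0852
```

Run:
```python
from h import *
i=camera_info("wrist");im=camera("wrist");cv2.imwrite("pics/w2.png",im)
np.save("w2.npy",i,allow_pickle=True)
go([.513,-.19,.22],Rtool(R.from_euler('z',.183).as_matrix()))
crop(im,190,80,290,230,4.5,"pics/w2c.png")
w1=np.load("w1.npy",allow_pickle=True).item();crop(cv2.imread("pics/w1.png"),200,150,260,230,7,"pics/w1c.png")
```

```text
clock 2.0 shift cm [0.15 0.04 0.15] rot [-0.0013  0.0025 -0.0006]
```

View pics/w2c.png

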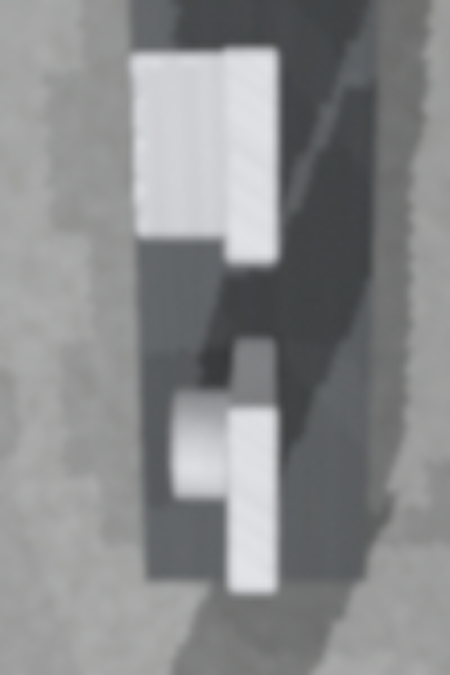

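View pics/w1c.png

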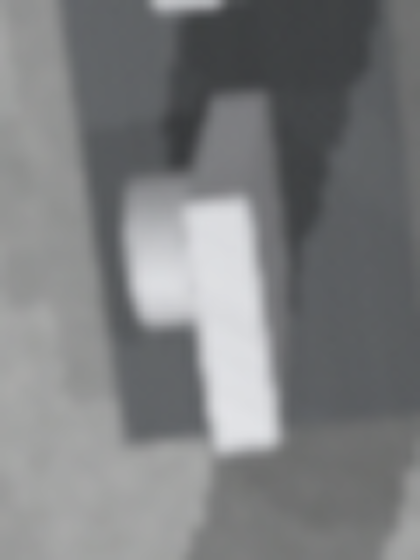

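Run:
```python
from h import *
w1=np.load("w1.npy",allow_pickle=True).item();w2=np.load("w2.npy",allow_pickle=True).item()
a=dict(tl=(229,406),tr=(277,406),br=(278,593),bl=(227,593));b=dict(tl=(184,197),tr=(249,196),br=(283,443),bl=(213,452))
W2=lambda p:(190+p[0]/4.5,80+p[1]/4.5);W1=lambda p:(200+p[0]/7,150+p[1]/7)
q={}
for k in a:
    q[k]=onz(w2,W2(a[k]),.11);print(k,q[k],onz(w1,W1(b[k]),.11),tri([(w2,W2(a[k])),(w1,W1(b[k]))]))
c=sum(q.values())/4;print(c); l=q['bl']+q['br']-q['tl']-q['tr'];print(np.linalg.norm(l)/2,"yaw",np.arctan2(-l[0],l[1]))
t=camera_info("top");s=camera_info("side")
print("tri w/ top/side bl",tri([(t,(295+300/6,190+198/6)),(s,(280+258/7,165+212/7)),(w2,W2(a['br']))]))
print("tri tr",tri([(t,(295+398/6,190+180/6)),(s,(280+312/7,165+183/7)),(w2,W2(a['tr']))]))
go([c[0],c[1],.22],Rtool(R.from_euler('z',.183).as_matrix()))
st=read_state();R0=R.from_quat(st["orientation"]).as_matrix();cc=np.array([.513,-.19,.22])
# view pose for lens: tilted
yaw=.3
Rt=Rtool(R.from_euler('z',yaw).as_matrix())@R.from_euler('x',-0.9).as_matrix()
for sg in (-.9,.9):
    Rt=Rtool(R.from_euler('z',yaw).as_matrix())@R.from_euler('x',sg).as_matrix();print(sg,Rt[:,2])
```

```text
tl [ 0.52222304 -0.19917468  0.11      ] [ 0.52210098 -0.19979223  0.11      ] (array([ 0.52224555, -0.19831853,  0.10524131]), [array([-0.1, -0.3]), array([0.1, 0.2])])
tr [ 0.51254577 -0.20096108  0.11      ] [ 0.51233796 -0.20064122  0.11      ] (array([ 0.51243057, -0.20064551,  0.10934892]), [array([0.1, 0.2]), array([-0.1, -0.2])])
br [ 0.50479806 -0.16086312  0.11      ] [ 0.50467749 -0.161347    0.11      ] (array([ 0.50462799, -0.16007623,  0.10723731]), [array([-0. , -0.2]), array([0. , 0.2])])
bl [ 0.51550671 -0.15888181  0.11      ] [ 0.51549197 -0.15907429  0.11      ] (array([ 0.51549686, -0.1587067 ,  0.10928511]), [array([-0. , -0.1]), array([0. , 0.1])])
[ 0.5137684  -0.17997017  0.11      ]
0.04084082942800399 yaw 0.17801685113036375
tri w/ top/side bl (array([ 0.5072412 , -0.16089508,  0.11407301]), [array([-0.3, -0.3]), array([1.2, 0.2]), array([-2.5,  1. ])])
tri tr (array([ 0.51333704, -0.20083846,  0.11038421]), [array([-0.2, -0. ]), array([0.3, 0. ]), array([-0.9,  0.1])])
clock 2.0 shift cm [-0.11  1.01  0.15] rot [-0.0013  0.0025 -0.0006]
-0.9 [-0.23148893  0.74834078 -0.62160997]
0.9 [ 0.23148893 -0.74834078 -0.62160997]
```

Run:
```python
from h import *
i=camera_info("wrist");K=P(i)[0];st=read_state();R0=R.from_quat(st["orientation"]).as_matrix()
Rc=P(i)[1];c=-Rc.T@P(i)[2];Rtc=R0.T@Rc.T;ptc=R0.T@(c-st["eef_pos"])
def pr(tp,Rt,p):
    q=K@((Rt@Rtc).T@(p-(tp+Rt@ptc)));return q[:2]/q[2],q[2]
L=np.array([.577,.187,.235]);B=np.array([.65,.215,.26])
for tp in ([.48,-.02,.26],[.46,0.03,.25],[.44,.02,.22]):
  for yaw in (-.3,-.6,-.9):
    for tl in (-.7,-.9):
      Rt=Rtool(R.from_euler('z',yaw).as_matrix())@R.from_euler('x',tl).as_matrix()
      print(tp,yaw,tl,np.round(pr(np.array(tp),Rt,L)[0]),np.round(pr(np.array(tp),Rt,B)[0]),round(pr(np.array(tp),Rt,L)[1],3)); 
      if yaw==-.6: go(tp,Rt)
```

```text
[0.48, -0.02, 0.26] -0.3 -0.7 [222. 292.] [177. 321.] 0.39
[0.48, -0.02, 0.26] -0.3 -0.9 [223. 255.] [181. 279.] 0.406
[0.48, -0.02, 0.26] -0.6 -0.7 [277. 292.] [242. 323.] 0.389
clock 2.0 shift cm [ 0.3  17.35 -3.87] rot [-0.6636 -0.2708  0.7505]
[0.48, -0.02, 0.26] -0.6 -0.9 [276. 255.] [242. 280.] 0.405
clock 2.0 shift cm [ 0.3  17.35 -3.87] rot [-0.8526 -0.3489  0.7291]
[0.48, -0.02, 0.26] -0.9 -0.7 [333. 287.] [306. 322.] 0.372
[0.48, -0.02, 0.26] -0.9 -0.9 [330. 252.] [303. 279.] 0.386
[0.46, 0.03, 0.25] -0.3 -0.7 [189. 291.] [142. 323.] 0.349
[0.46, 0.03, 0.25] -0.3 -0.9 [191. 257.] [148. 284.] 0.363
[0.46, 0.03, 0.25] -0.6 -0.7 [240. 293.] [206. 327.] 0.359
clock 2.0 shift cm [ 1.36 22.63 -2.88] rot [-0.6636 -0.2708  0.7505]
[0.46, 0.03, 0.25] -0.6 -0.9 [241. 259.] [209. 286.] 0.374
clock 2.0 shift cm [ 1.36 22.63 -2.88] rot [-0.8526 -0.3489  0.7291]
[0.46, 0.03, 0.25] -0.9 -0.7 [292. 292.] [268. 328.] 0.353
[0.46, 0.03, 0.25] -0.9 -0.9 [290. 258.] [267. 286.] 0.368
[0.44, 0.02, 0.22] -0.3 -0.7 [173. 322.] [127. 352.] 0.346
[0.44, 0.02, 0.22] -0.3 -0.9 [178. 285.] [136. 309.] 0.367
[0.44, 0.02, 0.22] -0.6 -0.7 [231. 325.] [198. 355.] 0.359
clock 2.0 shift cm [ 3.52 22.01  0.11] rot [-0.6636 -0.2708  0.7505]
[0.44, 0.02, 0.22] -0.6 -0.9 [232. 287.] [201. 309.] 0.381
clock 2.0 shift cm [ 3.52 22.01  0.11] rot [-0.8526 -0.3489  0.7291]
[0.44, 0.02, 0.22] -0.9 -0.7 [288. 324.] [265. 356.] 0.356
[0.44, 0.02, 0.22] -0.9 -0.9 [285. 286.] [263. 310.] 0.377
```

Call:
send_rows(commands=[1, 1.4, 22.6, -2.9, -0.853, -0.349, 0.729, 1, 1.4, 22.6, -2.9, -0.853, -0.349, 0.729, 1, 1.4, 22.6, -2.9, -0.853, -0.349, 0.729, 1, 1.4, 22.6, -2.9, -0.853, -0.349, 0.729, 1, 1.4, 22.6, -2.9, -0.853, -0.349, 0.729, 1, 1.4, 22.6, -2.9, -0.853, -0.349, 0.729, 1, 1.4, 22.6, -2.9, -0.853, -0.349, 0.729, 1, 1.4, 22.6, -2.9, -0.853, -0.349, 0.729])

```text
clock: 2.67
eef_pos: [0.4596, 0.0313, 0.2519]
orientation: [0.215, 0.9, 0.362, 0.113]
ft_force: [-0.5, -0.4, -1.3]
grip_width: 0.0851
```

Run:
```python
from h import *
i=camera_info("wrist");im=camera("wrist");cv2.imwrite("pics/w3.png",im);np.save("w3.npy",i,allow_pickle=True)
print(read_state()["qvel"])
Rt=Rtool(R.from_euler('z',-.6).as_matrix())@R.from_euler('x',-.9).as_matrix();go([.46,.03,.25],Rt)
```

```text
[ 0.06963263  0.02072139  0.0073474   0.20461078 -0.00606404 -0.10969797]
clock 2.7167 shift cm [-0.23  0.17  0.04] rot [-0.1197 -0.0506  0.0992]
```

View pics/w3.png

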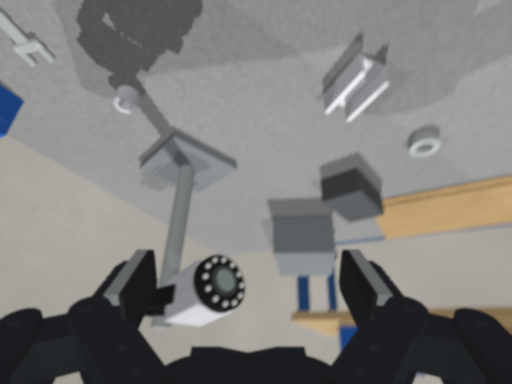

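The wrist view shows the ring, lamps and glass centred near (222,282). I'll let the arm settle, move a little closer and take two views.

Call:
send_rows(commands=[1, -4, 0, 3, -0.12, -0.05, 0.1, 1, -4, 0, 3, -0.12, -0.05, 0.1, 1, -4, 0, 3, -0.12, -0.05, 0.1, 1, -4, 0, 3, -0.12, -0.05, 0.1, 1, -4, 0, 3, -0.12, -0.05, 0.1])

```text
clock: 3.13
eef_pos: [0.505, 0.0296, 0.2303]
orientation: [0.261, 0.864, 0.412, 0.128]
ft_force: [-0.1, 0.6, 0.7]
grip_width: 0.0854
```

Run:
```python
from h import *
i=camera_info("wrist");im=camera("wrist");cv2.imwrite("pics/w4.png",im);np.save("w4.npy",i,allow_pickle=True)
print(read_state()["qvel"]); crop(im,150,220,310,360,5,"pics/w4c.png")
```

```text
[ 0.00545945 -0.00647909 -0.00654282 -0.01093162  0.00259723  0.00326087]
```

View pics/w4c.png

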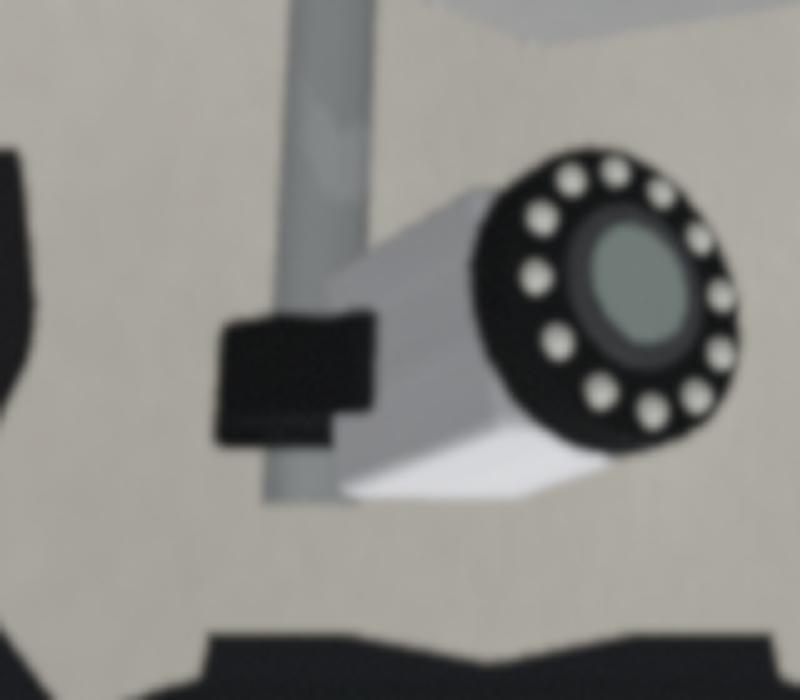

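Call:
send_rows(commands=[1, 6, 4, 1, 0, 0, 0, 1, 6, 4, 1, 0, 0, 0, 1, 6, 4, 1, 0, 0, 0, 1, 6, 4, 1, 0, 0, 0, 1, 6, 4, 1, 0, 0, 0])

```text
clock: 3.6
eef_pos: [0.4732, 0.091, 0.2549]
orientation: [0.261, 0.863, 0.412, 0.128]
ft_force: [0.7, -0.4, -0.4]
grip_width: 0.0854
```

Run:
```python
from h import *
i=camera_info("wrist");im=camera("wrist");cv2.imwrite("pics/w5.png",im);np.save("w5.npy",i,allow_pickle=True)
print(read_state()["qvel"]); crop(im,110,180,270,320,5,"pics/w5c.png")
```

```text
[-0.01661686  0.02182781 -0.00180569 -0.00443596  0.00034235  0.00057013]
```

View pics/w5c.png

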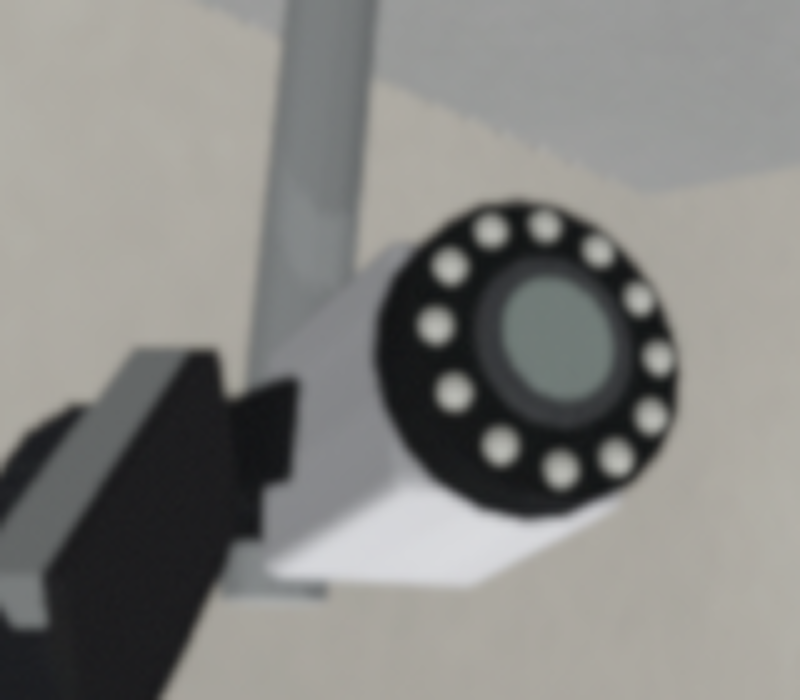

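```bash
cat > lens.py <<'E'
from h import *
from scipy.optimize import least_squares
w4=np.load("w4.npy",allow_pickle=True).item();w5=np.load("w5.npy",allow_pickle=True).item()
A=np.array([(572,181),(616,172),(660,193),(700,240),(721,297),(721,354),(697,398),(653,412),(600,391),(558,342),(535,277),(541,218)])/5+[150,220]-.4
B=np.array([(491,231),(545,227),(599,251),(640,300),(658,357),(651,416),(617,458),(561,469),(500,446),(454,392),(435,326),(450,266)])/5+[110,180]-.4
def frame(yaw,tip): # lens x up by tip
    x=np.array([np.cos(yaw)*np.cos(tip),np.sin(yaw)*np.cos(tip),np.sin(tip)]);y=np.array([-np.sin(yaw),np.cos(yaw),0]);return np.c_[x,y,np.cross(x,y)]
def pts(v):
    F=frame(v[3],v[4]);a=v[6]+v[7]*np.arange(12)*2*np.pi/12
    return v[:3]+v[5]*(np.outer(np.cos(a),F[:,1])+np.outer(np.sin(a),F[:,2]))
f=lambda v:np.r_[(proj(w4,pts(v))-A).ravel(),(proj(w5,pts(v))-B).ravel()]
best=min((least_squares(f,[.577,.187,.235,.4,.25,.027,a0,s],x_scale=[.01]*3+[.1,.1,.01,.3,1e-9]) for a0 in np.arange(0,6.3,.7) for s in (1,-1)),key=lambda r:r.cost)
v=best.x
g=tri([(w4,(150+640/5-.4,220+283/5-.4)),(w5,(110+558/5-.4,180+338/5-.4))])
if __name__=="__main__":
    print("rms px",np.sqrt(np.mean(best.fun**2)),np.round(v,4),"glass",g)
    F=frame(v[3],v[4]);print("glass in ring frame mm",1000*F.T@(g[0]-v[:3]))
    T=np.array([tri([(w4,a),(w5,b)])[0] for a,b in zip(A,B)]);c=T.mean(0);print("tri",c,np.linalg.norm(T-c,axis=1)); n=np.linalg.svd(T-c)[2][2];n*=np.sign(n[0]);print("normal yaw,tip",np.arctan2(n[1],n[0]),np.arcsin(n[2]))
    for nm,fn in (("side",0),("top",0)): print(nm,proj(camera_info(nm),g[0]))
E
python3 lens.py
```

```text
rms px 0.14730063748504454 [0.5763 0.1946 0.2361 0.3632 0.2037 0.0269 4.197  0.9988] glass (array([0.57384525, 0.1933715 , 0.23550999]), [array([-0.,  0.]), array([ 0., -0.])])
glass in ring frame mm [-2.78886375 -0.22492038  0.00973923]
tri [0.5763276  0.19459662 0.23607838] [0.02673262 0.02670311 0.02856039 0.02704306 0.02603204 0.02681477
 0.0271071  0.0271205  0.02660463 0.02730245 0.02684041 0.02695321]
normal yaw,tip 0.3603113162823858 0.20995327742846945
side [[206.26629586 193.46129186]]
top [[185.84860903 190.1590009 ]]
```

Run:
```python
from h import *
go([.5138,-.18,.22],Rtool(R.from_euler('z',.18).as_matrix()))
```

```text
clock 3.65 shift cm [-18.4  -15.43 -13.55] rot [ 0.8451  0.3472 -0.7156]
```

Call:
send_rows(commands=[1, -18.4, -15.4, -13.5, 0.845, 0.347, -0.715, 1, -18.4, -15.4, -13.5, 0.845, 0.347, -0.715, 1, -18.4, -15.4, -13.5, 0.845, 0.347, -0.715, 1, -18.4, -15.4, -13.5, 0.845, 0.347, -0.715, 1, -18.4, -15.4, -13.5, 0.845, 0.347, -0.715, 1, -18.4, -15.4, -13.5, 0.845, 0.347, -0.715, 1, -18.4, -15.4, -13.5, 0.845, 0.347, -0.715, 1, -18.4, -15.4, -13.5, 0.845, 0.347, -0.715])

```text
clock: 4.32
eef_pos: [0.5153, -0.1848, 0.2172]
orientation: [-0.038, 0.997, 0.058, 0.016]
ft_force: [0.1, 0.9, -0.6]
grip_width: 0.0854
```

Call:
send_rows(commands=[1, 0, 0, 0, 0, 0, 0, 1, 0, 0, 0, 0, 0, 0])

```text
clock: 4.48
eef_pos: [0.5138, -0.1791, 0.2178]
orientation: [-0.04, 0.997, 0.061, 0.017]
ft_force: [-0.1, -0.4, -0.3]
grip_width: 0.0853
```

Run:
```python
from h import *
go([.5138,-.18,.22],Rtool(R.from_euler('z',.18).as_matrix()))
```

```text
clock 4.4833 shift cm [-0.01 -0.07 -0.23] rot [ 0.1195  0.0444 -0.1003]
```

Call:
send_rows(commands=[1, 0, 0, 0, 0.12, 0.044, -0.1, 1, 0, 0, 0, 0.12, 0.044, -0.1, 1, 0, 0, 0, 0.12, 0.044, -0.1, 1, 0, 0, 0, 0.12, 0.044, -0.1])

```text
clock: 4.82
eef_pos: [0.5134, -0.1795, 0.2189]
orientation: [-0.089, 0.996, -0.0, 0.001]
ft_force: [-0.5, 0.1, -0.7]
grip_width: 0.0852
```

Run:
```python
from h import *
go([.5138,-.18,.14],Rtool(R.from_euler('z',.18).as_matrix()))
```

```text
clock 4.8167 shift cm [-0.01 -0.05  7.89] rot [-0.0004  0.0027 -0.0021]
```

Call:
send_rows(commands=[1, 0, 0, 4, 0, 0, 0, 1, 0, 0, 7.9, 0, 0, 0, 1, 0, 0, 7.9, 0, 0, 0, 1, 0, 0, 7.9, 0, 0, 0, 1, 0, 0, 7.9, 0, 0, 0])

```text
clock: 5.23
eef_pos: [0.5155, -0.1807, 0.1421]
orientation: [-0.089, 0.996, -0.002, 0.003]
ft_force: [-0.2, -0.3, 0.5]
grip_width: 0.0854
```

Run:
```python
from h import *
im=camera("wrist");cv2.imwrite("pics/w6.png",im)
go([.5138,-.18,.078],Rtool(R.from_euler('z',.18).as_matrix()))
```

```text
clock 5.2833 shift cm [0.25 0.11 6.47] rot [-0.0039  0.0071 -0.001 ]
```

View pics/w6.png

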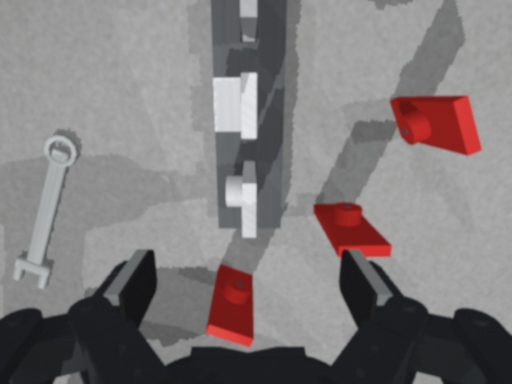

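The wrist view shows the bossed plate centred between the fingers at column 249 (finger midline about 248). The nearest red decoy, at (232,305), is lower than the gripper body, so I can descend.

Call:
send_rows(commands=[1, 0.2, 0.1, 3, -0.003, 0.006, 0, 1, 0.2, 0.1, 5, -0.003, 0.006, 0, 1, 0.2, 0.1, 6.4, -0.003, 0.006, 0, 1, 0.2, 0.1, 6.4, -0.003, 0.006, 0, 1, 0.2, 0.1, 6.4, -0.003, 0.006, 0])

```text
clock: 5.7
eef_pos: [0.5134, -0.1794, 0.0777]
orientation: [-0.09, 0.996, -0.0, -0.001]
ft_force: [0.2, 0.4, -0.0]
grip_width: 0.0857
```

Run:
```python
from h import *
go([.5138,-.18,.078],Rtool(R.from_euler('z',.18).as_matrix())); print(read_state()["ft_force"])
```

```text
clock 5.7 shift cm [-0.03 -0.06 -0.03] rot [-0.0003 -0.0011 -0.0002]
[ 0.21632845  0.36940834 -0.00604933]
```

Call:
send_rows(commands=[0.4, 0, 0, 0, 0, 0, 0, 0.25, 0, 0, 0, 0, 0, 0, 0.1, 0, 0, 0, 0, 0, 0, 0, 0, 0, 0, 0, 0, 0, 0, 0, 0, 0, 0, 0, 0, 0, 0, 0, 0, 0, 0, 0, 0, 0, 0, 0, 0, 0, 0, 0, 0, 0, 0, 0, 0])

```text
invalid input
```

Call:
send_rows(commands=[0, 0, 0, 0, 0, 0, 0, 0, 0, 0, 0, 0, 0, 0, 0, 0, 0, 0, 0, 0, 0, 0, 0, 0, 0, 0, 0, 0])

```text
clock: 6.03
eef_pos: [0.5126, -0.1792, 0.0771]
orientation: [-0.09, 0.996, 0.0, -0.001]
ft_force: [0.2, -0.4, -0.1]
grip_width: 0.0385
```

Run:
```python
from h import *
cv2.imwrite("pics/w7.png",camera("wrist"));print(read_state())
```

```text
{'clock': 6.0833, 'q': array([-3.74249926e-02,  3.73777403e-01, -3.60111793e-01,  1.34177671e-04,
       -8.39025849e-01,  2.17056241e-01]), 'qvel': array([ 0.00050872,  0.00686123, -0.00382194, -0.00125233,  0.00220428,
       -0.00188819]), 'joint_torque': array([-1.20702975e-03, -3.49531496e+01,  1.51281095e+01,  3.35910268e+00,
       -3.62767285e-03,  4.98154213e-05]), 'eef_pos': array([ 0.51246026, -0.17913244,  0.07680707]), 'orientation': array([-8.97395672e-02,  9.95964701e-01,  8.49671095e-05, -1.05712281e-03]), 'ft_force': array([ 0.08416644,  0.1463807 , -0.35433186]), 'torque': array([ 0.02336144, -0.03086058,  0.02157107]), 'grip_width': 0.031049949072430173}
```

View pics/w7.png

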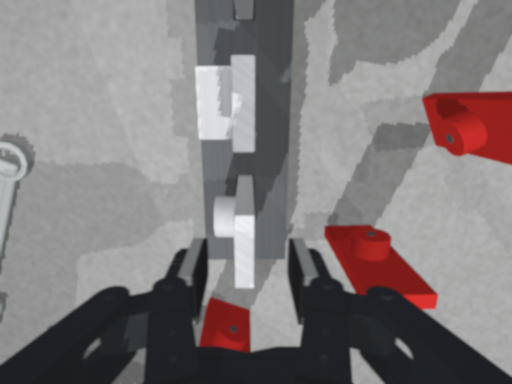

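The wrist view shows the half-closed fingers on both sides of the plate. Its top face runs over rows 230–288 (the pad centre should be at about 256), and it sits 2–3 px left of the midline. I'll nudge about 1.2 mm and close.

Call:
send_rows(commands=[0.25, -0.13, -0.05, -0.12, 0, 0, 0, 0, -0.13, -0.05, -0.12, 0, 0, 0, 0, -0.13, -0.05, -0.12, 0, 0, 0, 0, -0.13, -0.05, -0.12, 0, 0, 0, 0, -0.13, -0.05, -0.12, 0, 0, 0, 0, -0.13, -0.05, -0.12, 0, 0, 0, 0, -0.13, -0.05, -0.12, 0, 0, 0])

```text
clock: 6.67
eef_pos: [0.514, -0.1795, 0.0778]
orientation: [-0.09, 0.996, -0.0, -0.001]
ft_force: [-0.4, 0.3, 5.2]
grip_width: 0.007
```

Run:
```python
from h import *
st=read_state();print(st["clock"],st["eef_pos"],st["orientation"],st["ft_force"],st["torque"],st["grip_width"])
```

```text
6.6667 [ 0.51402176 -0.17947387  0.07782663] [-8.98623559e-02  9.95953597e-01 -4.57618508e-05 -1.08978964e-03] [-0.42228561  0.32626827  5.22421554] [ 0.09559294 -0.04668132  0.03245313] 0.006990455708047319
```

The opening reads 7 mm on a 10 mm plate, so I'll look before lifting.

Run:
```python
from h import *
im=camera("wrist");crop(im,130,140,370,340,3,"pics/w8.png");s=camera("side");crop(s,280,130,400,245,5,"pics/s8.png");print(read_state()["grip_width"])
```

```text
0.006909692248317044
```

View pics/w8.png

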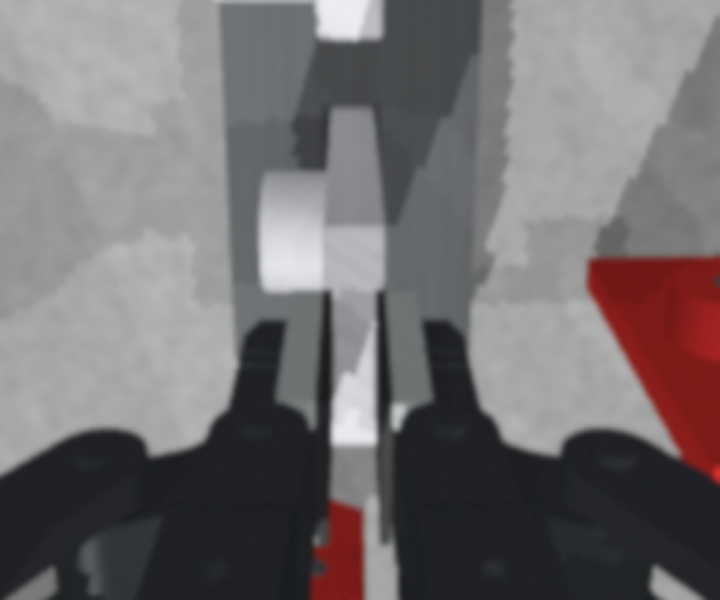

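View pics/s8.png

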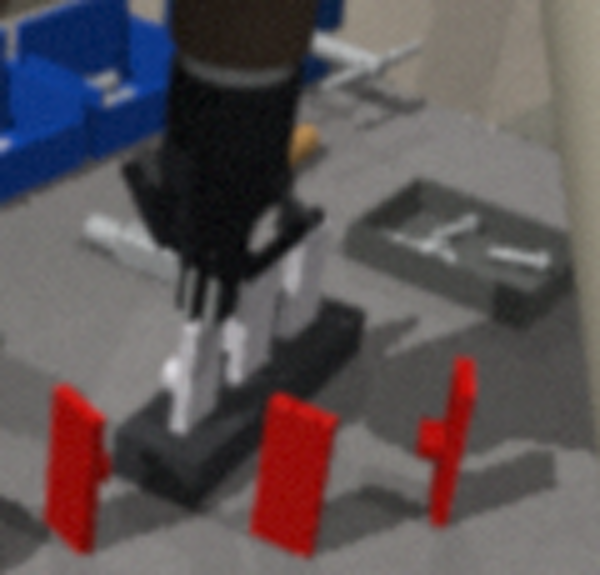

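The wrist view shows the plate clamped between the pads with the boss free at (290,230) in the crop. The side view shows the neighbours standing. I'll lift straight up.

Call:
send_rows(commands=[0, 0, 0, -0.5, 0, 0, 0, 0, 0, 0, -1.5, 0, 0, 0, 0, 0, 0, -2.5, 0, 0, 0, 0, 0, 0, -4, 0, 0, 0, 0, 0, 0, -6, 0, 0, 0, 0, 0, 0, -8.5, 0, 0, 0, 0, 0, 0, -11, 0, 0, 0, 0, 0, 0, -12, 0, 0, 0])

```text
clock: 7.43
eef_pos: [0.5154, -0.1799, 0.2016]
orientation: [-0.09, 0.996, -0.001, 0.001]
ft_force: [0.9, -0.8, -0.5]
grip_width: 0.0067
```

Call:
send_rows(commands=[0, 0, 0, 0, 0, 0, 0, 0, 0, 0, 0, 0, 0, 0, 0, 0, 0, 0, 0, 0, 0])

```text
clock: 7.68
eef_pos: [0.5125, -0.1791, 0.1955]
orientation: [-0.089, 0.996, 0.001, -0.003]
ft_force: [-0.2, -0.1, -0.5]
grip_width: 0.0071
```

Run:
```python
from h import *
im=camera("wrist");cv2.imwrite("pics/w9.png",im);s=camera("side");crop(s,230,90,400,245,4,"pics/s9.png");st=read_state()
print(st["clock"],st["eef_pos"],st["orientation"],st["ft_force"],st["torque"],st["grip_width"])
```

```text
7.7833 [ 0.51269723 -0.17918684  0.19534251] [-8.95960249e-02  9.95971246e-01  6.79538522e-04 -3.65605192e-03] [ 0.35833915  0.79817182 -0.79414459] [ 0.06209942  0.01834653 -0.00470847] 0.006885756886063725
```

View pics/w9.png

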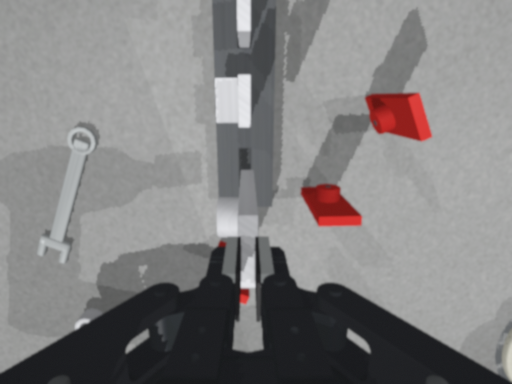

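View pics/s9.png

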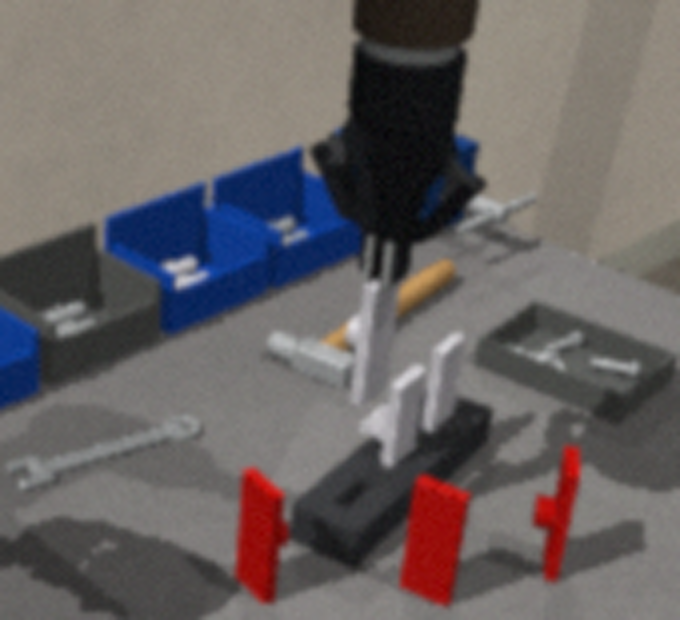

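The plate is out and upright with its boss at (228,215) in the wrist view; the slot is empty and the other two plates still stand. Next I'll work out the presenting pose.

```bash
cat > goal.py <<'E'
from lens import *
F=frame(v[3],v[4]); L=g[0]
def tgt(back=0,dz=.018,dx=0): return L+F@np.array([-.119-back+dx,0,dz]), Rtool(F)
E
python3 - <<'E'
from goal import *
for b in (.08,0):
    p,Rt=tgt(b);print(b,p,Rt[:,2]);go(p,Rt)
E
```

```text
0.08 [0.38827056 0.12283802 0.21288118] [ 0.18909668  0.07187212 -0.97932469]
clock 7.7833 shift cm [ 6.86 31.94 -1.64] rot [-0.0161 -0.2101 -0.1834]
0 [0.46150512 0.15067311 0.22906476] [ 0.18909668  0.07187212 -0.97932469]
clock 7.7833 shift cm [-0.83 33.38 -3.31] rot [-0.0161 -0.2101 -0.1834]
```

Call:
send_rows(commands=[0, 0, 0, -1.5, 0, 0, 0, 0, 0, 1, -3.5, 0, 0, 0, 0, 1, 3, -4, 0, -0.03, -0.03, 0, 2, 6, -4, 0, -0.06, -0.06, 0, 3, 9.5, -4, -0.01, -0.1, -0.09, 0, 4, 13, -4, -0.01, -0.13, -0.12, 0, 5, 16.5, -3.5, -0.01, -0.16, -0.15, 0, 6, 20, -3, -0.01, -0.18, -0.17])

```text
clock: 8.45
eef_pos: [0.4176, 0.0074, 0.2266]
orientation: [-0.173, 0.981, 0.014, 0.087]
ft_force: [-0.4, 1.8, -0.5]
grip_width: 0.0067
```

Run:
```python
from goal import *
p,Rt=tgt(.08);go(p,Rt);print(read_state()["grip_width"])
```

```text
clock 8.45 shift cm [-0.95 11.86  1.52] rot [-0.0061 -0.027  -0.0128]
0.006695599235540389
```

Call:
send_rows(commands=[0, 0, 2.5, 0.5, 0, -0.01, -0.01, 0, 0, 5, 1, 0, -0.01, -0.01, 0, 0, 7.5, 1.2, 0, -0.01, -0.01, 0, 0, 9, 1.2, 0, -0.01, -0.01, 0, 0, 9.5, 1.2, 0, -0.01, -0.01, 0, 0, 9.5, 1.2, 0, -0.01, -0.01, 0, 0, 9.5, 1.2, 0, -0.01, -0.01, 0, 0, 9.5, 1.2, 0, -0.01, -0.01])

```text
clock: 9.12
eef_pos: [0.3887, 0.0959, 0.2151]
orientation: [-0.178, 0.98, 0.014, 0.092]
ft_force: [0.2, 0.9, -1.6]
grip_width: 0.0069
```

Run:
```python
from goal import *
p,Rt=tgt(.08);go(p,Rt);p,Rt=tgt(.0);go(p,Rt);
im=camera("wrist");cv2.imwrite("pics/w10.png",im);crop(camera("side"),130,130,290,270,4.5,"pics/s10.png")
```

```text
clock 9.1167 shift cm [-0.85  2.54  0.37] rot [-0.0069 -0.0181 -0.0035]
clock 9.1167 shift cm [-8.85  2.56  0.22] rot [-0.0069 -0.0181 -0.0035]
```

View pics/w10.png

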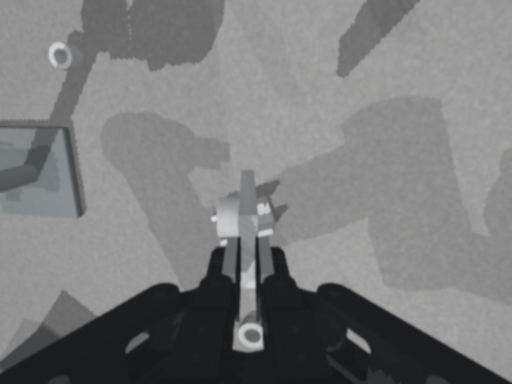

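View pics/s10.png

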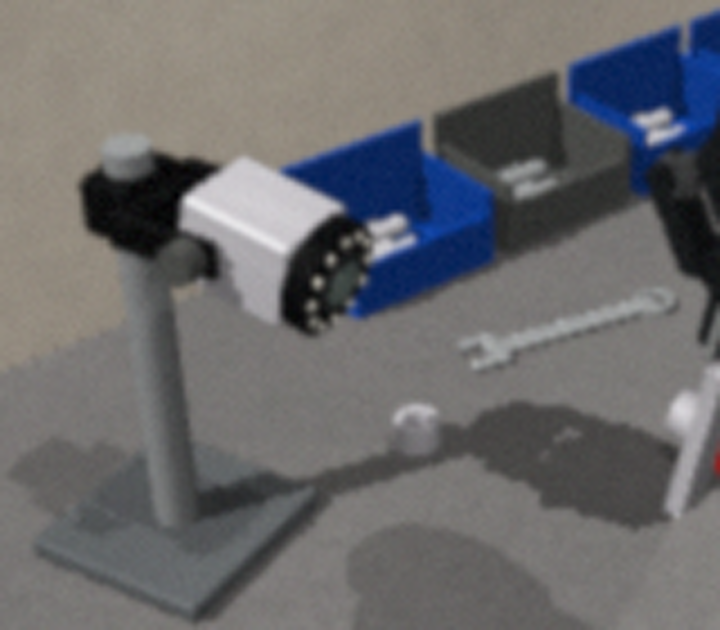

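The side view shows the plate at (695,430) in the crop, tipped back with its boss towards the lens and the camera untouched. I'll line up sideways first, then advance.

Call:
send_rows(commands=[0, -0.5, 1.2, 0.2, -0.005, -0.015, -0.003, 0, -1, 2.4, 0.2, -0.005, -0.015, -0.003, 0, -2.5, 2.5, 0.2, -0.005, -0.015, -0.003, 0, -4, 2.5, 0.2, -0.005, -0.015, -0.003, 0, -5.5, 2.5, 0.2, -0.005, -0.015, -0.003, 0, -6.5, 2.5, 0.2, -0.005, -0.015, -0.003, 0, -7, 2.5, 0.2, -0.005, -0.015, -0.003, 0, -7, 2.5, 0.2, -0.005, -0.015, -0.003])

```text
clock: 9.88
eef_pos: [0.4454, 0.1442, 0.2261]
orientation: [-0.179, 0.979, 0.017, 0.099]
ft_force: [0.6, -0.5, -0.8]
grip_width: 0.0064
```

Call:
send_rows(commands=[0, 0, 0, 0, 0, 0, 0, 0, 0, 0, 0, 0, 0, 0, 0, 0, 0, 0, 0, 0, 0])

```text
clock: 10.13
eef_pos: [0.4439, 0.144, 0.2262]
orientation: [-0.18, 0.979, 0.017, 0.099]
ft_force: [-0.2, -0.4, -1.4]
grip_width: 0.0069
```

Run:
```python
from goal import *
p,Rt=tgt(.0);go(p,Rt)
im=camera("wrist");cv2.imwrite("pics/w11.png",im);crop(camera("side"),130,130,290,270,4.5,"pics/s11.png");crop(camera("top"),130,105,300,245,4.5,"pics/t11.png")
```

```text
clock 10.1333 shift cm [-1.9   0.    0.09] rot [-0.0014 -0.0023  0.0003]
```

View pics/s11.png

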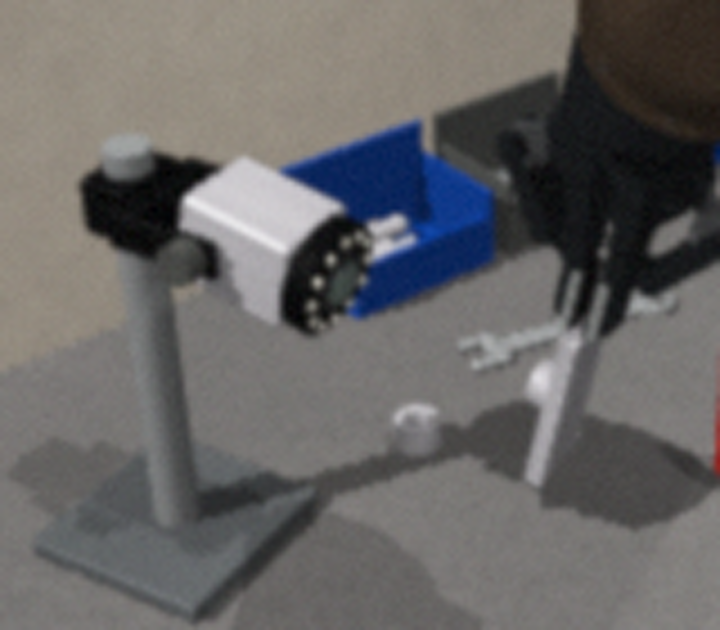

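View pics/w11.png

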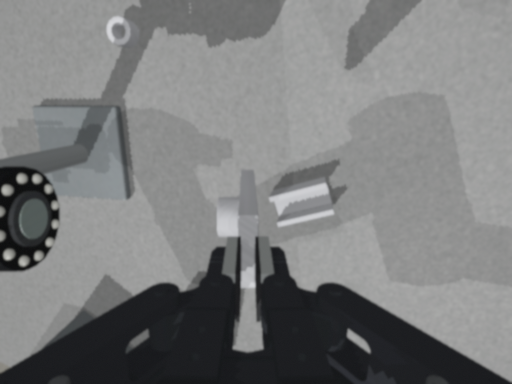

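Advance the last 19 mm.

Call:
send_rows(commands=[0, -0.7, 0, 0, 0, 0, 0, 0, -1.4, 0, 0.1, 0, 0, 0, 0, -1.9, 0, 0.1, 0, 0, 0, 0, -1.9, 0, 0.1, 0, 0, 0, 0, -1.9, 0, 0.1, 0, 0, 0, 0, -1.9, 0, 0.1, 0, 0, 0, 0, -1.9, 0, 0.1, 0, 0, 0])

```text
clock: 10.87
eef_pos: [0.462, 0.1509, 0.2289]
orientation: [-0.18, 0.979, 0.017, 0.099]
ft_force: [0.4, 0.4, -0.9]
grip_width: 0.0068
```

Run:
```python
from goal import *
p,Rt=tgt(.0);go(p,Rt)
wi=camera_info("wrist");im=camera("wrist");cv2.imwrite("pics/w12.png",im);np.save("w12.npy",wi,allow_pickle=True)
s=camera("side");t=camera("top")
si=camera_info("side");ti=camera_info("top")
# expected model: boss circle + plate corners, drawn
PC=L+F@[-.119,0,0]
a=np.linspace(0,2*np.pi,24)
boss=L+np.c_[-.1+0*a,.013*np.cos(a),.013*np.sin(a)]@F.T
cor=np.array([[x,y,z] for x in(-.005,.005) for y in(-.02,.02) for z in(-.05,.05)])@F.T+PC
for im_,i,n,b,k in ((s,si,"s12",(130,130,290,270),4.5),(t,ti,"t12",(130,105,300,245),4.5),(im,wi,"w12c",(140,120,340,300),3.5)):
    x0,y0,x1,y1=b;c=cv2.resize(im_[y0:y1,x0:x1],None,fx=k,fy=k,interpolation=cv2.INTER_CUBIC)
    for q,col in ((boss,(0,255,0)),(cor,(255,0,255)),(L[None],(0,255,255))):
        for u in proj(i,q): cv2.circle(c,tuple(int(r) for r in (u-[x0,y0]+.5)*k),2,col,-1)
    cv2.imwrite(f"pics/{n}.png",c)
```

```text
clock 10.8667 shift cm [ 0.05 -0.01 -0.03] rot [-0.0015 -0.0026  0.0004]
```

View pics/s12.png

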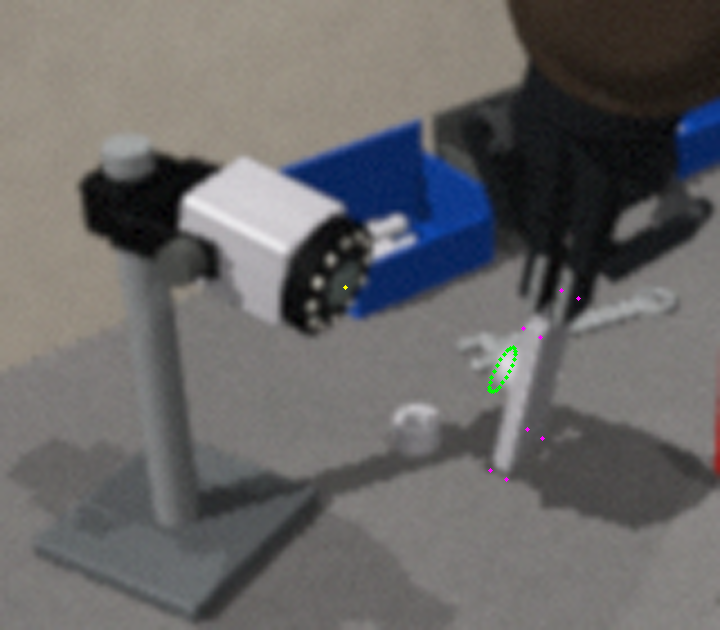

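View pics/t12.png

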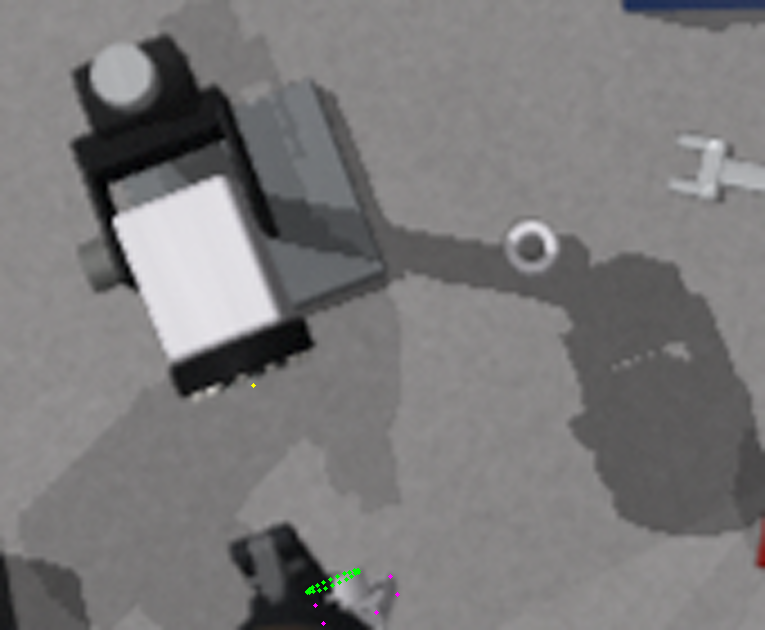

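View pics/w12c.png

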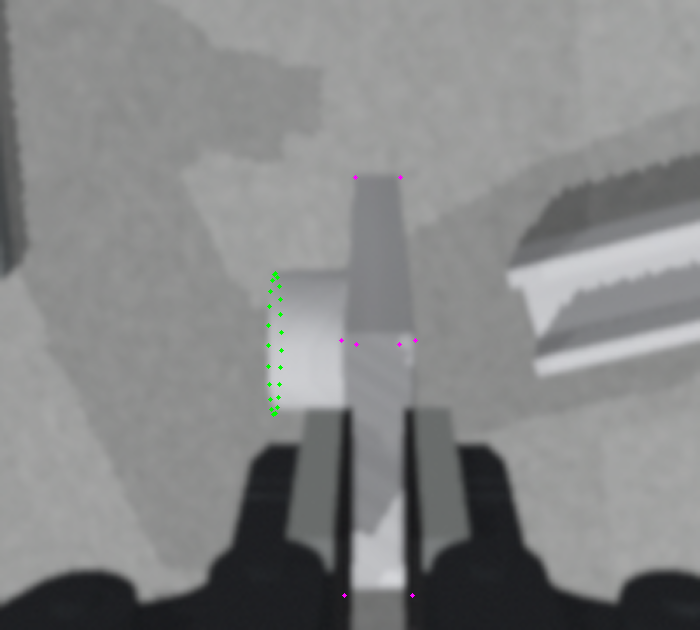

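The overlays agree. In the wrist view the boss and the plate match the expected outline within about 1 mm. In the side view the boss sits within 1–2 px (about 3–4 mm) and the lens is where it was measured. I'll settle, check it is motionless, and hand in.

Call:
send_rows(commands=[0, 0, 0, 0, 0, 0, 0, 0, 0, 0, 0, 0, 0, 0, 0, 0, 0, 0, 0, 0, 0, 0, 0, 0, 0, 0, 0, 0, 0, 0, 0, 0, 0, 0, 0, 0, 0, 0, 0, 0, 0, 0])

```text
clock: 11.52
eef_pos: [0.4621, 0.1511, 0.2291]
orientation: [-0.18, 0.979, 0.017, 0.099]
ft_force: [0.8, -0.3, -0.5]
grip_width: 0.0067
```

Run:
```python
from goal import *
p,Rt=tgt(.0);go(p,Rt);st=read_state();print(np.abs(st["qvel"]).max(),st["grip_width"],st["ft_force"])
s=camera("side");crop(s,130,120,390,270,3,"pics/s13.png")
```

```text
clock 11.5167 shift cm [ 0.07 -0.02 -0.01] rot [-0.0014 -0.0021  0.0004]
0.0008475021709240167 0.006658649794252961 [ 0.78169817 -0.25542817 -0.51871562]
```

View pics/s13.png

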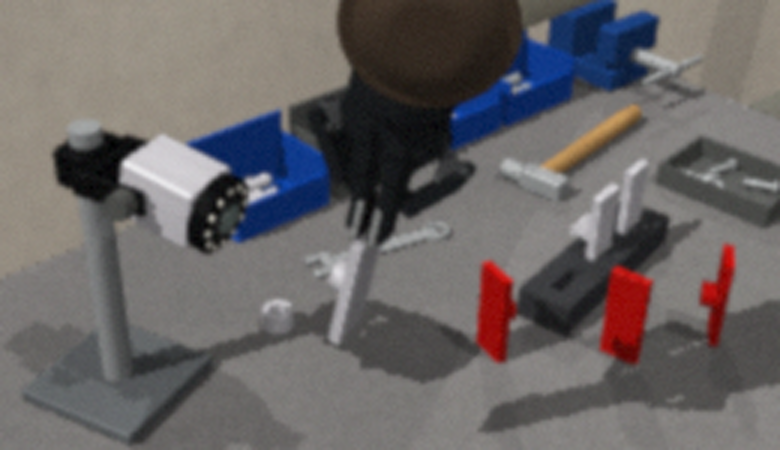

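The side view shows the plate held facing the lens, the other two plates still standing in the block, and the camera in place. I'm handing in.

Run:
```python
from station import manip
print(manip.finish_job())
```

```text
the job is handed in; nothing more can be done
None
```

I pulled the bare bossed plate straight up out of the block and handed the job in at about 11.6 s of robot time. The arm is still holding it in front of the lens.

**Lens:** I measured it from two wrist views, with an rms of 0.15 px over the 12 lamps. The glass is at about (0.574, 0.193, 0.236) m, and the head is tipped down by 0.20 rad.

**Last checks:**
- **Pose:** the tool was within 0.7 mm and 0.003 rad of the presenting pose, with joint speeds below 0.001 rad/s.
- **Plate in the grip:** the expected outline of the plate and boss drawn on the wrist view matched within about 1–2 mm. The grip was steady throughout.
- **Surroundings:** the other two plates still stand in their slots, and the camera looked unmoved in the side view.

**Disagreements:**
- **Side view:** it put the plate about 1–2 px (3–4 mm) from the expected outline. That is well inside the tolerance and close to the 2 mm calibration error plus pixel reading.
- **Grip opening:** it read 7 mm on the 10 mm plate. The pictures showed the plate firmly clamped, so I lifted.

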